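# Check the gap of a payload clamp with a step gauge

## Task

On the white instrument, turn the black selector knob so that its pointer clicks in at the three-bar mark. Then take the step gauge (the one with the flat rectangular handle) out of its stand and slide its blade, pointing down, between the two steel plates until the thicker part drags snugly and the engraved line on the blade is level with the top edge of the plates' lips. Finish while holding the gauge still and upright at that depth: do not let go, and leave the other things where they are.

Things in the scene. Friction and masses are not known exactly. Their poses are not given: they have to be found in the camera images.
- instrument: White flat housing fixed to the table, 200 (own x) x 300 (y) x 50 mm high; origin under its centre; own x within 20 degrees of world x. Its top deck, which floats a few mm along own y, carries the knob at own (-20, -85) mm and the clamp at (0, 75) mm. Groups of 1, 2, 3, 4 dark bars lie in an arc 40 mm from the knob's axis; the three-bar mark is straight to own -x of it.
- selector (a joint): Knob angle, rad, growing clockwise from above. Sprung clicks at 0, 0.6, 1.2, 1.8: one- to four-bar mark, plates 9.3, 6.7 (gauge loose), 4 and 1.3 mm apart; stops at -0.06 and 1.86. Starts at the one- or two-bar click. Turning past a click takes about 0.08 N m; let go, it pulls into the nearest. At 1.2 the grip bar lies along the instrument's x, pointer to -x.
- selector_grip (a point): On the knob's axis, in its grip bar, 82 mm above the table. The black bar is 42 mm long (own x, turns with the knob; the end at -x has the white pointer line), 14 mm thick (y), and reaches from 20 mm below to 10 mm above this point; under it is a disc of 44 mm diameter.
- slot (a point): Middle of the slot between two upright steel plates, level with the top edge of their flared lips, about 105 mm above the table. Plates are 50 mm wide along own x and face each other along own y. At the three-bar mark they stand 4 mm apart, centred here; lips 8 mm tall open to 15 mm at the top; straight plates go from 8 to 53 mm below. The top deck floats +-5 mm along own y (about 1 N).
- gauge: Step gauge, 105 mm long, about 90 g, upright and loose in its stand, tip down. Origin at the tip's end, own z up. Steel blade 24 mm wide (own x): lowest 15 mm is 2.5 mm thick (y), then 5.5 mm thick up to 55 mm from the tip; above it a flat black handle 40 (x) x 14 (y) x 50 mm (z). In the stand the tip is 5 mm above the table. The gauge fits the slot either way round.
- gauge_line (a point): Engraved dark line around the gauge's blade, 37 mm above the tip and 43 mm below the handle's middle (22 mm above the step).
- gauge_grip (a point): Middle of the step gauge's flat handle, 80 mm above the tip; own axes as the gauge's.
- step_stand: Grey stand fixed to the table, 60 (x) x 50 (y) x 45 mm high, that holds the step gauge upright in a slot along its own x; origin at the centre of its underside. The gauge has to be lifted 40 mm to come clear of it.
- plain_gauge: A different gauge, to be left alone: plain blade without a step and a ROUND black handle (24 mm diameter), 100 mm long, standing in its own, similar stand; origin at the tip.
- lens_barrel: Bystander: black lens barrel, 68 mm diameter, 80 mm high, standing; origin under its centre.
- lens_cap: Bystander: flat black lens cap, 64 mm diameter, 12 mm high; origin under its centre.
- tape_roll: Bystander: grey roll of tape, 68 mm diameter, 20 mm high; origin under its centre.
- screwdriver: Bystander: screwdriver lying on the table.
- wrench: Bystander: wrench lying on the table.
- parts_tray: Bystander: aluminium parts tray, 130 x 100 x 30 mm; origin under its centre.
- extension_tube: Bystander: aluminium extension tube, 52 mm diameter, 45 mm high; origin under its centre.
- sprung_plate: The clamp's knob-driven sprung plate, on the slot's own -y side, 50 x 8 x 45 mm plus lip. Presses a blade with 4 to 8 N and yields up to 3 mm. Origin 50 mm above the table, 75 mm to -y of the slot's middle at the one-bar click, about 70 mm at three bars.
Mind the look-alikes: they are no part of the job. Leave any pink or turquoise look-alike of the gauge alone.

How it is judged:
By the outcome, as a careful person would: the job done as asked, in the order asked, and still so for the second after the job is handed in, while the arm keeps its last pose, push and grip.
It also fails if it takes over 48 s, if anything falls off the work surface, if the arm or the gripper's body presses on something with over 40 N, if the wrist force passes 120 N, or if a joint passes its speed limit or range.

## Robot

A 7-joint arm with a two-finger parallel gripper is mounted at the origin on the work surface. World frame = base frame: x ahead of the robot, y to its left, z up, the work surface at z = 0. Lengths are in m, angles in rad, forces in N, time in s.
With the tool pointing down it reaches from about 0.35 to 0.9 m from the base axis. Payload 19.9 kg.
Tool frame: the origin (TCP) lies at the very end of the fingers, on their centre line; the grasp point (between the pads) lies 19 mm behind it; z points along the fingers, y is the direction in which the jaws open and shut (so a half turn about z gives the same grasp; the last joint's range is limited). The gripper opens to 85 mm and grips with 20 to 120 N. Pads are 22 mm wide; open, the fingers measure 114 mm over their backs; the gripper's body (76 mm by 85 mm) begins 54 mm behind the grasp point. The pads swing forward as they close: fully open they stand 13 mm farther back than shut.
Start: joints at [-1.359, 0.417, -0.01, 1.614, 0.005, 1.111, -0.053], TCP at [0.157, 0.605, 0.231] pointing down, gripper open.
Joint ranges: [-2.81, 2.81], [-0.39, 2.02], [-1.27, 1.25], [0.06, 2.57], [-1.19, 4.33], [0.19, 2], [-2.82, 2.82]. Speed limits (rad/s): [1.89, 1.89, 2.39, 2.39, 3.01, 3.01, 3.01].

## Interface

Orientations are given as a 3x3 rotation matrix whose columns are the frame's x, y, z axes.
In Python, from bench import env gives the robot as it stands.
- The arm moves only by the shell command python3 -m pendant 'ROWS' [FORCE]. ROWS is a JSON object of lists of equal length, an entry for each row: "xyz": the shift along the tool's x, y, z in m, a list of three; "twist": the turn, a rotation vector about the tool's x, y, z in rad, a list of three; "claw": the finger opening in m, from 0 to 0.0854. In form: {"xyz": [[dx, dy, dz], ...], "twist": [[ax, ay, az], ...], "claw": [claw, ...]}. A call has 1 to 12 rows; each row is the pose to reach, as a shift and turn from the pose commanded when the call began, along the tool's axes at that moment; what a row does not reach only later rows make up. A row lasts 1/8 s, in which the tool goes at most 62.5 mm and 10.7 degrees, less where a joint would pass 70% of its speed; a pose out of reach is approached as far as the arm can. A call with a gripper value outside its range is refused whole. The fingers move at their own pace and stop on an object; FORCE is the grip in N (left out, the last holds). Time passes only in rows, so rows that repeat a pose let the fingers close. It gives the time, the measured TCP pose, the force and the opening at its end, in the units of the state.
- env.state(): the state, without advancing time (a new reading comes with each control period).
- env.capture(name): name is "scene" or "top" or "wrist"; returns (picture, depth): 420x560x3 uint8, red, green, blue; 420x560 float32, m along the optical axis (not along the pixel's ray), 0 where there is no reading.
- env.get_calibration(name): a dict with "mtx" (3x3 intrinsics, pixels), "extrinsics" (4x4, takes a point from camera to world coordinates). Camera axes: x right, y down, z forward; pixel columns grow to the right and rows downward; lengths in m; the calibration is good to about 2 mm. A picture is of the moment at which its call begins: read the wrist's pose just before it. get_calibration takes no time and is no camera call; for the wrist camera it gives the pose at the moment of the call.
- env.hand_in(): hands the job in, once; it reports no verdict.
The state is a dict: "t": time; "q": joint angles; "joint_velocities": joint speeds; "joint_efforts": joint torques, N m; "ee_pos": TCP position; "orientation": TCP orientation; "force": force on the tool from outside, world axes, zero at the start; "torque": the same for the moment, N m; "finger_gap": opening from 0.0 (shut) to 1.0 (fully open).
Only numpy, scipy, OpenCV 4.12 (cv2) and the standard library are available. Lean on these libraries where they do the work, as an engineer would, in place of code of your own. Each camera call takes 0.05 s, during which the arm holds its last target.

## Working session

There is one attempt and no reset: what is moved stays moved. The work goes in short steps, Python scripts to look and compute and a shell command to move; the robot and the scene stay as the last step left them, time stands still between calls to the robot, and variables do not carry over. Pictures are saved under pics/ and viewed, and the job is handed in when it is done.

```bash
mkdir -p pics; ls; cat > h.py <<'E'
import numpy as np, cv2
from bench import env
def cap(n,name):
    c=env.get_calibration(n); im,d=env.capture(n)
    cv2.imwrite(f'pics/{name}.png',im[:,:,::-1]); np.savez(f'pics/{name}.npz',im=im,d=d,K=c['mtx'],T=c['extrinsics'])
def load(name):
    z=np.load(f'pics/{name}.npz'); return z['im'],z['d'],np.array(z['K']),np.array(z['T'])
def pt(name,u,v,r=1):
    im,d,K,T=load(name); w=d[v-r:v+r+1,u-r:u+r+1]; w=w[w>0]; z=np.median(w)
    p=np.array([(u-K[0,2])/K[0,0]*z,(v-K[1,2])/K[1,1]*z,z,1]); return (T@p)[:3]
def cloud(name):
    im,d,K,T=load(name); v,u=np.mgrid[:d.shape[0],:d.shape[1]]
    P=np.stack([(u-K[0,2])/K[0,0]*d,(v-K[1,2])/K[1,1]*d,d],-1)@T[:3,:3].T+T[:3,3]
    P[d<=0]=np.nan; return P,im
def crop(name,u0,v0,u1,v1,out,s=4):
    im=load(name)[0][v0:v1,u0:u1,::-1]; cv2.imwrite(f'pics/{out}.png',cv2.resize(im,None,fx=s,fy=s,interpolation=cv2.INTER_CUBIC))
E
python3 - <<'E'
from h import *
s=env.state(); print(s)
cap('scene','s0'); cap('top','t0')
E
```

```text
pics
{'t': 0.0, 'q': array([-1.35847931,  0.41798923, -0.01032641,  1.61417513,  0.00470441,
        1.11070967, -0.05304262]), 'joint_velocities': array([ 0.00013712, -0.00110514,  0.00058843,  0.00052429, -0.00025726,
       -0.0014178 , -0.00026267]), 'joint_efforts': array([-2.05525535e-04, -8.64429903e+01,  6.78706001e-01, -4.34892833e+01,
        1.89934293e-02,  7.35985494e-03, -5.70336908e-05]), 'ee_pos': array([0.15684743, 0.60463406, 0.23065025]), 'orientation': array([[-9.67958267e-01,  2.51111011e-01, -2.30249119e-04],
       [ 2.51111101e-01,  9.67957482e-01, -1.23614247e-03],
       [-8.75376282e-05, -1.25435244e-03, -9.99999209e-01]]), 'force': array([-0.09084458,  0.00237984,  0.6473692 ]), 'torque': array([-0.02406639, -0.00441923,  0.02486587]), 'finger_gap': 1.0008996460207031}
```

View pics/s0.png

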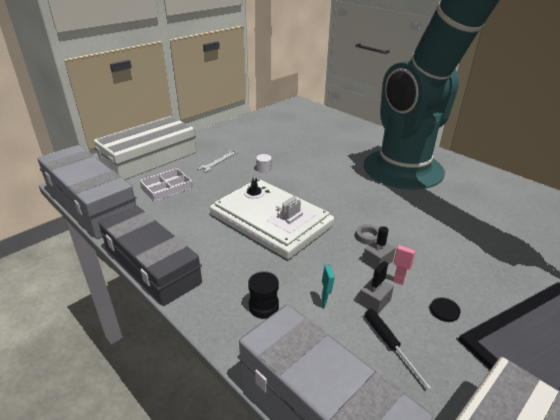

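View pics/t0.png

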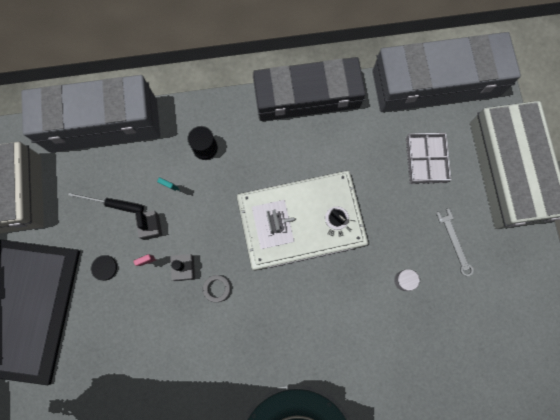

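The scene shows two grey stands, at scene (378,285) and (378,245), plus pink and turquoise look-alikes. I'll enlarge them and take metric measurements.

```bash
python3 - <<'E'
from h import *
crop('s0',340,215,440,315,'c1',6); crop('t0',120,190,220,290,'c2',6); crop('t0',230,165,375,275,'c3',5)
for u,v in [(295,410),(302,221),(148,232),(145,212),(181,268),(180,276),(277,222),(338,216),(35,310),(241,196),(350,174),(367,241),(252,268)]: print(u,v,pt('t0',u,v).round(4))
print(load('t0')[2],load('t0')[3])
E
```

```text
295 410 [ 0.0918 -0.0097  0.0203]
302 221 [ 0.5341 -0.0914  0.0499]
148 232 [0.561  0.2934 0.0447]
145 212 [0.6127 0.2965 0.0457]
181 268 [0.4565 0.2139 0.0782]
180 276 [0.4411 0.2246 0.0451]
277 222 [ 0.5309 -0.0282  0.1017]
338 216 [ 0.5269 -0.1767  0.0906]
35 310 [0.4106 0.5916 0.0189]
241 196 [0.6216 0.0524 0.0399]
350 174 [ 0.6504 -0.2402  0.0024]
367 241 [ 0.4637 -0.2473  0.032 ]
252 268 [0.4368 0.048  0.0342]
[[473.61673635   0.         282.89242822]
 [  0.         473.61673635 208.6919138 ]
 [  0.           0.           1.        ]] [[-0.1400279  -0.96886054  0.20420931  0.32855693]
 [-0.9901387   0.13614364 -0.03301926 -0.00913889]
 [ 0.00418926 -0.20681915 -0.97837022  1.21578192]
 [ 0.          0.          0.          1.        ]]
```

View pics/c1.png

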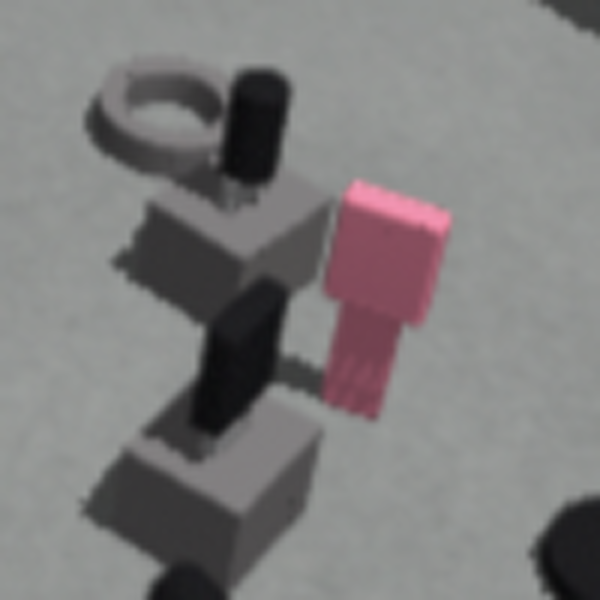

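View pics/c2.png

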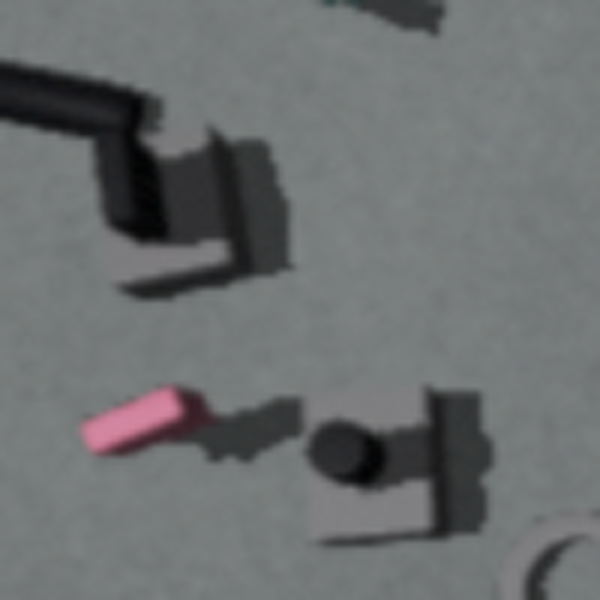

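View pics/c3.png

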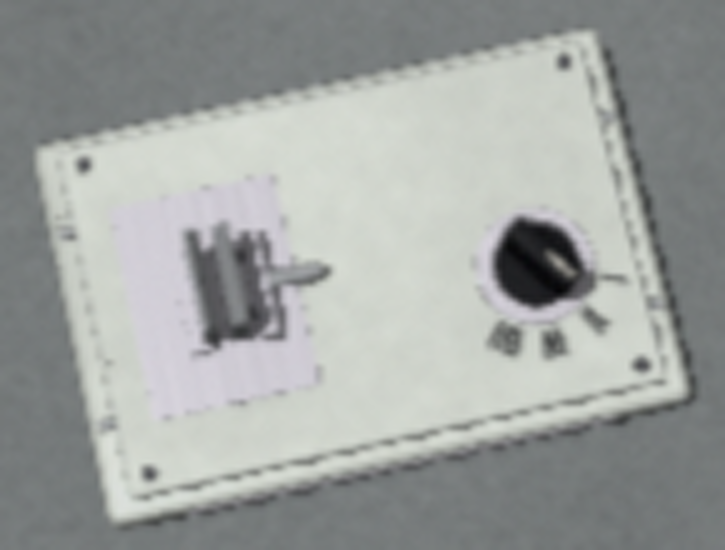

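Candidates: black flat rectangular handle in a stand at top (145,212) / scene (380,275); black round handle at top (178,265) / scene (382,237); pink at top (144,260); turquoise at top (166,183). The first fits: black, flat and rectangular. The crops confirm it. Next I'll measure poses.

```bash
python3 - <<'E'
from h import *
P,im=cloud('t0')
def rect(m,nm):
    Q=P[m][:,:2]; (c,s,a)=cv2.minAreaRect((Q*1000).astype(np.float32)); print(nm,m.sum(),np.round(c,1),np.round(s,1),round(a,2),'z',np.round(np.nanpercentile(P[m][:,2],[5,50,95]),4))
X,Y,Z=P[...,0],P[...,1],P[...,2]
br=im.min(-1)>150
inst=(abs(X-.53)<.16)&(abs(Y+.09)<.2)
rect(inst&(Z>.03)&(Z<.07)&br,'deck')
rect(inst&(Z>.08)&(Y<-.13),'knobbar')
rect(inst&(Z>.09)&(Y>-.1),'clamp')
st=(abs(X-.6)<.08)&(abs(Y-.29)<.07)
rect(st&(Z>.04)&(Z<.05),'stand'); rect(st&(Z>.07)&(Z<.13),'handle'); rect(st&(Z>.1)&(Z<.13),'handletop')
Ps,ims=cloud('s0'); P=Ps; X,Y,Z=P[...,0],P[...,1],P[...,2]
st=(abs(X-.6)<.08)&(abs(Y-.29)<.07)
rect(st&(Z>.04)&(Z<.05),'stand s'); rect(st&(Z>.06)&(Z<.13),'handle s'); rect(st&(Z>.106)&(Z<.13),'handletop s')
inst=(abs(X-.53)<.16)&(abs(Y+.09)<.2)
rect(inst&(Z>.08)&(Y<-.13),'knobbar s')
rect(inst&(Z>.09)&(Y>-.1),'clamp s')
print(load('s0')[3])
E
```

```text
deck 8051 [543.7 -90.8] [197.6 297.6] 4.46 z [0.0358 0.0498 0.0545]
knobbar 109 [ 529.9 -177.2] [41.3 14.5] 38.01 z [0.0839 0.0911 0.0955]
clamp 150 [537.9 -17.5] [50.7 22.8] 4.72 z [0.0957 0.1027 0.1075]
stand 307 [583.1 296.9] [60.6 51.9] 6.35 z [0.0416 0.0447 0.0482]
handle 239 [619.8 266.1] [ 35.7 132.3] 53.53 z [0.0762 0.1041 0.1119]
handletop 176 [619.8 266.1] [ 35.7 132.3] 53.53 z [0.1007 0.1063 0.1122]
stand s 403 [617.8 283.8] [ 68.4 153.9] 66.34 z [0.0417 0.0449 0.0473]
handle s 400 [623.4 267.8] [ 34.8 140.4] 52.0 z [0.0664 0.0963 0.1103]
handletop s 94 [623.2 271. ] [ 31.4 134.2] 56.06 z [0.1065 0.1093 0.1114]
knobbar s 58 [ 528.  -174.7] [42.8 14.1] 38.46 z [0.0825 0.0905 0.0932]
clamp s 162 [536.7 -15. ] [52.4 25.7] 2.93 z [0.0921 0.0985 0.1052]
[[-0.71284402  0.39460247 -0.57977779  1.21743093]
 [ 0.70121726  0.41535271 -0.57946223  0.6343565 ]
 [ 0.01215506 -0.81961638 -0.57278376  0.73096107]
 [ 0.          0.          0.          1.        ]]
```

The knob bar is at 38° in world against a 4.5° instrument yaw, so the pointer is at the two-bar click. It needs +0.6 rad clockwise. Moving over the knob.

```bash
python3 -m pendant '{"xyz": [[-0.557,-0.663,0.02],[-0.557,-0.663,0.02],[-0.557,-0.663,0.02],[-0.557,-0.663,0.02],[-0.557,-0.663,0.02],[-0.557,-0.663,0.02],[-0.557,-0.663,0.02],[-0.557,-0.663,0.02],[-0.557,-0.663,0.02],[-0.557,-0.663,0.02],[-0.557,-0.663,0.02],[-0.557,-0.663,0.02]], "twist": [[0,0,2.225],[0,0,2.225],[0,0,2.225],[0,0,2.225],[0,0,2.225],[0,0,2.225],[0,0,2.225],[0,0,2.225],[0,0,2.225],[0,0,2.225],[0,0,2.225],[0,0,2.225]], "claw": [0.085,0.085,0.085,0.085,0.085,0.085,0.085,0.085,0.085,0.085,0.085,0.085]}' 40; python3 - <<'E'
from h import *
s=env.state(); R=np.array(s['orientation']); print(s['q'].round(3)); d=np.array([.530,-.177,.21])-s['ee_pos']; print('need tool',(R.T@d).round(4),'jaw deg',np.degrees(np.arctan2(R[1,1],R[0,1])))
E
```

```text
t: 1.6
ee_pos: [0.4802, -0.0736, 0.2141]
orientation: [[0.791, 0.611, 0.001], [0.611, -0.791, 0.0], [0.001, 0.0, -1.0]]
force: [0.9, 1.9, -0.6]
finger_gap: 0.993
[-0.581  0.235  0.771  1.99  -0.196  0.99  -0.629]
need tool [-0.0238  0.1123  0.0041] jaw deg -52.316587540671044
```

```bash
python3 -m pendant '{"xyz": [[-0.012,0.056,0],[-0.024,0.112,0.004],[-0.024,0.112,0.004],[-0.024,0.112,0.004]], "twist": [[0,0,0],[0,0,0],[0,0,0],[0,0,0]], "claw": [0.085,0.085,0.085,0.085]}'; python3 - <<'E'
from h import *
cap('wrist','w1'); s=env.state(); print(s['q'].round(3),s['ee_pos'])
E
```

```text
t: 2.1
ee_pos: [0.5293, -0.1747, 0.2096]
orientation: [[0.789, 0.615, -0.001], [0.615, -0.789, 0.0], [-0.001, -0.001, -1.0]]
force: [0.6, -0.5, 0.0]
finger_gap: 0.997
[-0.343  0.403  0.769  1.827 -0.321  1.042 -0.356] [ 0.52938752 -0.17398646  0.20980538]
```

View pics/w1.png

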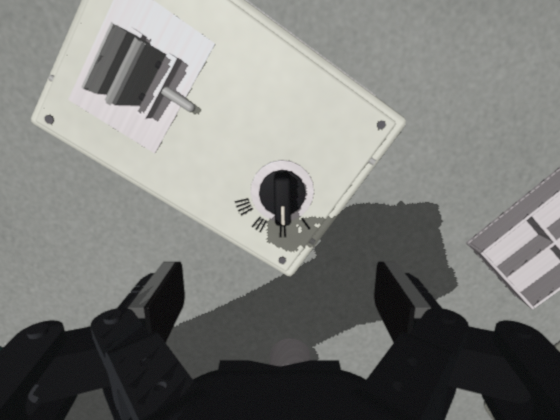

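The wrist view confirms it: pointer at (283,215) aims at the two-bar mark (283,231), and the three-bar mark is at (260,223). Refining knob and slot from this view.

```bash
cat >> h.py <<'E'
def rect(P,m,nm):
    Q=P[m][:,:2]; (c,s,a)=cv2.minAreaRect((Q*1000).astype(np.float32)); print(nm,m.sum(),np.round(c,1),np.round(s,1),round(a,2),'z',np.round(np.nanpercentile(P[m][:,2],[5,50,95]),4))
E
python3 - <<'E'
from h import *
P,im=cloud('w1'); X,Y,Z=P[...,0],P[...,1],P[...,2]
inst=(abs(X-.53)<.16)&(abs(Y+.09)<.2); inst[230:]=0
rect(P,inst&(Z>.085)&(Z<.1)&(Y<-.13),'knobbar')
m=inst&(Z>.095)&(Y>-.1)&(Z<.12)
rect(P,m,'clamp')
rect(P,inst&(Z>.03)&(Z<.07)&(im.min(-1)>130),'deck')
crop('w1',70,10,230,140,'c4',5)
s=env.state(); R=s['orientation']; print((R.T@(np.array([.5305,-.1771,.07])-s['ee_pos'])).round(4))
E
```

```text
knobbar 801 [ 530.2 -179. ] [41.3 13.9] 39.52 z [0.0893 0.0916 0.093 ]
clamp 2269 [537.6 -19.4] [50.3 24.8] 4.52 z [0.096  0.1016 0.1055]
deck 51219 [544.1 -93.7] [199.1 298.8] 4.3 z [0.0367 0.05   0.052 ]
[-0.001   0.0032  0.1398]
```

View pics/c4.png

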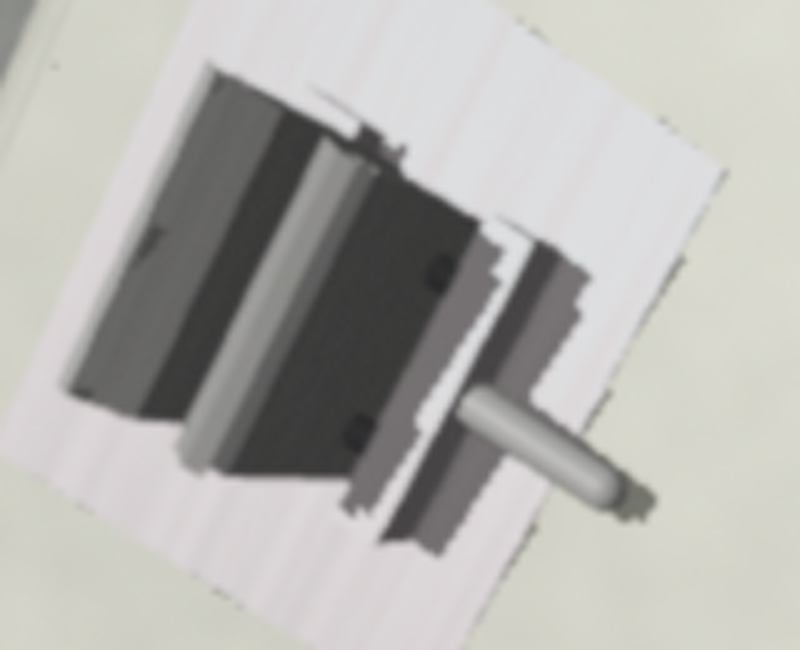

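```bash
python3 -m pendant '{"xyz": [[-0.002,0.004,0.05],[-0.002,0.004,0.1],[-0.002,0.004,0.13],[-0.002,0.004,0.14],[-0.002,0.004,0.14],[-0.002,0.004,0.14],[-0.002,0.004,0.14],[-0.002,0.004,0.14],[-0.002,0.004,0.14],[-0.002,0.004,0.14],[-0.002,0.004,0.14]], "twist": [[0,0,0],[0,0,0],[0,0,-0.02],[0,0,-0.02],[0,0,-0.02],[0,0,-0.02],[0,0,-0.02],[0,0,-0.02],[0,0,-0.02],[0,0,-0.02],[0,0,-0.02]], "claw": [0.085,0.085,0.06,0.05,0.03,0.02,0.005,0.005,0.005,0.005,0.005]}' 40; python3 - <<'E'
from h import *
s=env.state();print(s['ee_pos'],s['force'],s['torque'],s['finger_gap']*85)
E
```

```text
t: 3.52
ee_pos: [0.5311, -0.1795, 0.0713]
orientation: [[0.776, 0.631, 0.002], [0.631, -0.776, -0.0], [0.001, 0.001, -1.0]]
force: [-2.2, 0.1, 8.6]
finger_gap: 0.153
[ 0.53107402 -0.179478    0.0712928 ] [-2.19882505  0.09391865  8.62124411] [ 0.16304683  0.56594707 -0.02195471] 13.032739927457165
```

```bash
python3 -m pendant '{"xyz": [[0,0,-0.001],[0,0,-0.001],[0,0,-0.001],[0,0,-0.001],[0,0,-0.001],[0,0,-0.001],[0,0,-0.001],[0,0,-0.001]], "twist": [[0,0,0.1],[0,0,0.2],[0,0,0.3],[0,0,0.4],[0,0,0.5],[0,0,0.6],[0,0,0.62],[0,0,0.62]], "claw": [0.005,0.005,0.005,0.005,0.005,0.005,0.005,0.005]}' 40; python3 -m pendant '{"xyz": [[0,0,0],[0,0,0],[0,0,0],[0,0,-0.03],[0,0,-0.08],[0,0,-0.13],[0,0,-0.16],[0,0,-0.16]], "twist": [[0,0,0],[0,0,0],[0,0,0],[0,0,0],[0,0,0],[0,0,0],[0,0,0],[0,0,0]], "claw": [0.03,0.06,0.085,0.085,0.085,0.085,0.085,0.085]}'; python3 - <<'E'
from h import *
cap('wrist','w2'); s=env.state();print(s['ee_pos'],s['force'],s['torque'],s['q'].round(3))
P,im=cloud('w2'); X,Y,Z=P[...,0],P[...,1],P[...,2]
inst=(abs(X-.53)<.16)&(abs(Y+.09)<.2); inst[230:]=0
rect(P,inst&(Z>.085)&(Z<.1)&(Y<-.13),'knobbar')
rect(P,inst&(Z>.095)&(Y>-.1)&(Z<.12),'clamp')
E
```

```text
t: 4.53
ee_pos: [0.5312, -0.1791, 0.0715]
orientation: [[0.998, 0.065, 0.001], [0.065, -0.998, -0.0], [0.001, 0.0, -1.0]]
force: [4.4, -0.1, -5.6]
finger_gap: 0.151
t: 5.52
ee_pos: [0.5312, -0.1796, 0.2329]
orientation: [[0.998, 0.063, 0.003], [0.063, -0.998, -0.0], [0.003, 0.0, -1.0]]
force: [0.0, -0.3, -0.0]
finger_gap: 0.995
[ 0.53068726 -0.17924513  0.23147838] [-0.65481065  0.43986671 -0.09631196] [-0.02515012 -0.02059339  0.00124379] [-0.475  0.447  0.975  1.802 -0.411  1.111 -0.866]
knobbar 695 [ 530.2 -179.4] [41.1 13.6] 3.78 z [0.0892 0.0916 0.0929]
clamp 1531 [537.4 -18.7] [50.2 21.4] 4.6 z [0.0957 0.1011 0.1055]
```

View pics/w2.png

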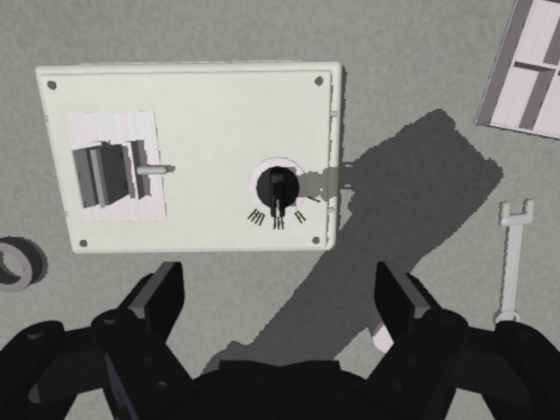

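Knob: the bar is at 3.8° (expected 4.4°) and the pointer at (278,208) aims at the three-bar mark (278,222), so it clicked in. Now going over the gauge.

```bash
python3 -m pendant '{"xyz": [[0.082,-0.472,0],[0.082,-0.472,0],[0.082,-0.472,0],[0.082,-0.472,0],[0.082,-0.472,0],[0.082,-0.472,0],[0.082,-0.472,0],[0.082,-0.472,0],[0.082,-0.472,0],[0.082,-0.472,0],[0.082,-0.472,0]], "twist": [[0,0,-0.045],[0,0,-0.045],[0,0,-0.045],[0,0,-0.045],[0,0,-0.045],[0,0,-0.045],[0,0,-0.045],[0,0,-0.045],[0,0,-0.045],[0,0,-0.045],[0,0,-0.045]], "claw": [0.085,0.085,0.085,0.085,0.085,0.085,0.085,0.085,0.085,0.085,0.085]}';  python3 - <<'E'
from h import *
cap('wrist','w3'); s=env.state();print(s['ee_pos'],s['q'].round(3))
P,im=cloud('w3'); X,Y,Z=P[...,0],P[...,1],P[...,2]
st=(abs(X-.583)<.06)&(abs(Y-.297)<.06); st[230:]=0
rect(P,st&(Z>.1)&(Z<.12),'handletop')
rect(P,st&(Z>.04)&(Z<.05),'stand')
E
```

```text
t: 6.95
ee_pos: [0.5829, 0.2955, 0.2308]
orientation: [[0.994, 0.106, -0.0], [0.106, -0.994, -0.0], [-0.0, 0.0, -1.0]]
force: [-0.1, 0.4, -0.2]
finger_gap: 0.994
[0.58289218 0.2956656  0.23098273] [-1.096  0.609  0.867  1.558 -0.486  1.203 -1.604]
handletop 764 [583.5 293.6] [39.8 14. ] 4.44 z [0.107  0.1096 0.1108]
stand 2106 [583.1 295.4] [60.1 50.1] 4.33 z [0.0437 0.045  0.0461]
```

View pics/w3.png

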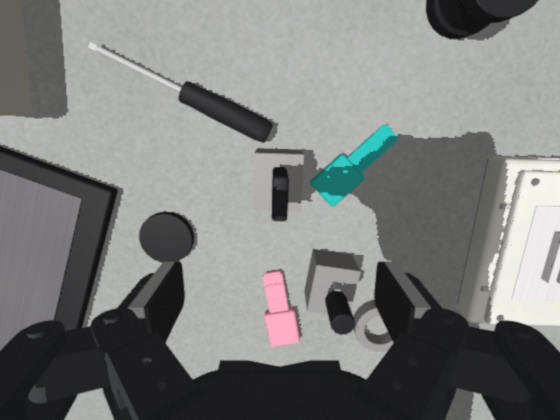

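This is the right gauge: flat black handle at (280,192), top measured 39.8×14 mm at z=0.110, not the round one at (338,312). The turquoise piece is close, so I'm checking finger clearance.

```bash
python3 - <<'E'
from h import *
P,im=cloud('w3'); X,Y,Z=P[...,0],P[...,1],P[...,2]
i=im.astype(int)
t=(i[...,1]>i[...,0]+40)
print('turq',np.nanpercentile(Z[t],[1,50,99]).round(3)); rect(P,t&(Z>.03),'t hi'); rect(P,t&(Z<.03),'t lo')
p=(i[...,0]>i[...,1]+60)
print('pink',np.nanpercentile(Z[p],[1,50,99]).round(3)); rect(P,p&(Z>.03),'p')
P,im=cloud('s0');i=im.astype(int); Z=P[...,2]
t=(i[...,1]>i[...,0]+40); rect(P,t&(Z>.03),'t scene')
s=env.state(); R=s['orientation']; print((R.T@(np.array([.5833,.2938,.066])-s['ee_pos'])).round(4), np.degrees(np.arctan2(R[1,0],R[0,0])))
E
```

```text
turq [0.001 0.013 0.015]
t hi 0 [0. 0.] [0. 0.] 0.0 z nan
t lo 2658 [606.5 210.4] [ 39.3 108.1] 49.93 z [0.0073 0.0127 0.015 ]
pink [0.007 0.013 0.016]
p 0 [0. 0.] [0. 0.] 0.0 z nan
t scene 203 [671.3 229.2] [37.5 16.3] 53.37 z [0.0464 0.0962 0.1058]
[0.0002 0.0019 0.165 ] 6.077060039188076
  return np.nanmean(a, axis, out=out, keepdims=keepdims)
```

```bash
python3 -m pendant '{"xyz": [[0,0.002,0.05],[0,0.002,0.1],[0,0.002,0.14],[0,0.002,0.16],[0,0.002,0.165],[0,0.002,0.165],[0,0.002,0.165]], "twist": [[0,0,0.029],[0,0,0.029],[0,0,0.029],[0,0,0.029],[0,0,0.029],[0,0,0.029],[0,0,0.029]], "claw": [0.085,0.085,0.085,0.085,0.06,0.05,0.04]}' 40; python3 -m pendant '{"xyz": [[0,0,0],[0,0,0],[0,0,0],[0,0,0],[0,0,0],[0,0,0]], "twist": [[0,0,0],[0,0,0],[0,0,0],[0,0,0],[0,0,0],[0,0,0]], "claw": [0.03,0.02,0.01,0.005,0.005,0.005]}' 60; python3 - <<'E'
from h import *
s=env.state();print(s['ee_pos'],s['force'],s['torque'],s['finger_gap']*85); cap('wrist','w4'); cap('scene','s4')
E
```

```text
t: 7.88
ee_pos: [0.5836, 0.2952, 0.0674]
orientation: [[0.997, 0.079, 0.002], [0.079, -0.997, 0.001], [0.002, -0.001, -1.0]]
force: [0.7, 0.6, -0.1]
finger_gap: 0.468
t: 8.62
ee_pos: [0.583, 0.2957, 0.0663]
orientation: [[0.997, 0.079, 0.0], [0.079, -0.997, 0.001], [0.0, -0.001, -1.0]]
force: [-1.5, 4.1, 5.6]
finger_gap: 0.153
[0.58300619 0.29566741 0.06631921] [-1.48448311  4.07064619  5.55577179] [ 1.04624641  0.43901305 -0.00869813] 13.026852248045287
```

View pics/w4.png

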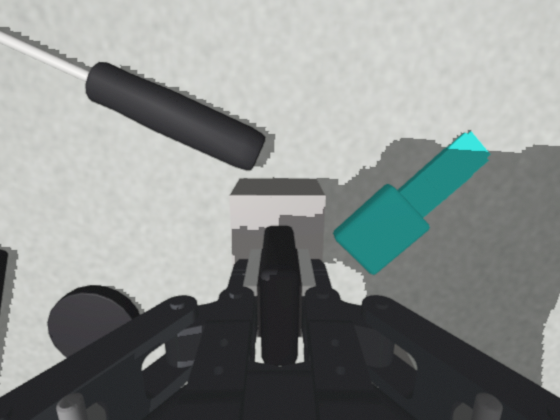

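View pics/s4.png

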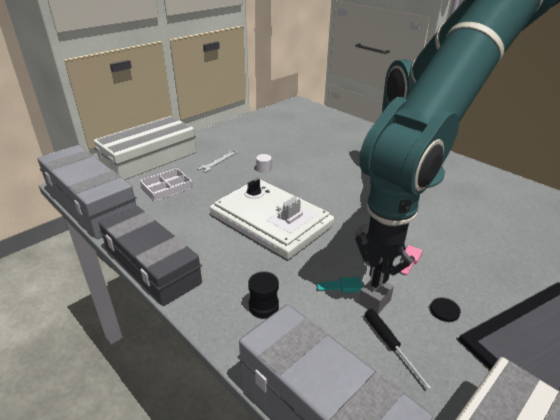

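Held: gap 13 mm and the scene picture shows the gripper on the right stand. Both coloured look-alikes have toppled. They were balancing upright unsupported at t=0, and the arm never went near them. Now lifting.

```bash
python3 -m pendant '{"xyz": [[0,0,-0.005],[0,0,-0.015],[0,0,-0.03],[0,0,-0.05],[0,0,-0.08],[0,0,-0.11],[0,0,-0.14],[0,0,-0.14],[0,0,-0.14]], "twist": [[0,0,0],[0,0,0],[0,0,0],[0,0,0],[0,0,0],[0,0,0],[0,0,0],[0,0,0],[0,0,0]], "claw": [0.005,0.005,0.005,0.005,0.005,0.005,0.005,0.005,0.005]}' 60; python3 - <<'E'
from h import *
s=env.state();print(s['ee_pos'],s['force'],s['torque'],s['finger_gap']*85,s['q'].round(3))
R=s['orientation'];print(R.T@(np.array([.5377,-.018,.21])-s['ee_pos']))
E
```

```text
t: 9.85
ee_pos: [0.5828, 0.2947, 0.206]
orientation: [[0.997, 0.078, -0.0], [0.078, -0.997, -0.0], [-0.0, 0.0, -1.0]]
force: [-1.2, 0.1, -2.6]
finger_gap: 0.157
[0.58275767 0.29468658 0.20597226] [-1.15080836  0.05996164 -2.62498866] [0.03099925 0.01673819 0.04732142] 13.341417865276059 [-1.091  0.634  0.859  1.584 -0.51   1.162 -1.613]
[-0.06945825  0.30818696 -0.00395809]
```

```bash
python3 -m pendant '{"xyz": [[-0.005,0.03,-0.004],[-0.02,0.08,-0.004],[-0.03,0.13,-0.004],[-0.04,0.18,-0.004],[-0.05,0.23,-0.004],[-0.06,0.28,-0.004],[-0.069,0.308,-0.004],[-0.069,0.308,-0.004],[-0.069,0.308,-0.004],[-0.069,0.308,-0.004]], "twist": [[0,0,0],[0,0,0],[0,0,0],[0,0,0],[0,0,0],[0,0,0],[0,0,0],[0,0,0],[0,0,0],[0,0,0]], "claw": [0.005,0.005,0.005,0.005,0.005,0.005,0.005,0.005,0.005,0.005]}' 60; python3 - <<'E'
from h import *
s=env.state();print(s['ee_pos'],s['force'],s['finger_gap']*85)
cap('wrist','w5');cap('top','t5');cap('scene','s5')
crop('s5',240,150,340,250,'s5c',6)
E
```

```text
t: 11.1
ee_pos: [0.5385, -0.0166, 0.2097]
orientation: [[0.997, 0.08, -0.001], [0.08, -0.997, -0.0], [-0.001, 0.0, -1.0]]
force: [-0.2, 0.6, -1.1]
finger_gap: 0.155
[ 0.53846192 -0.01656312  0.20970601] [-0.17203237  0.55587855 -1.14916101] 13.208741222679546
```

View pics/w5.png

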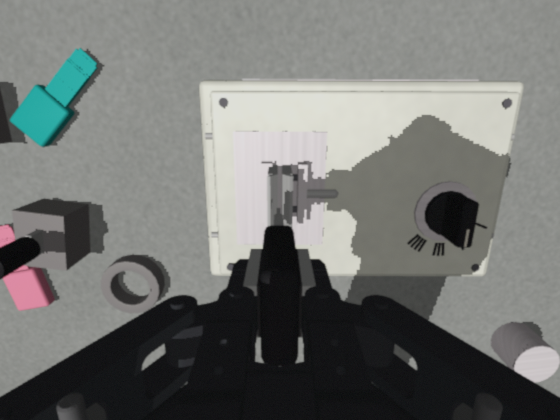

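View pics/s5c.png

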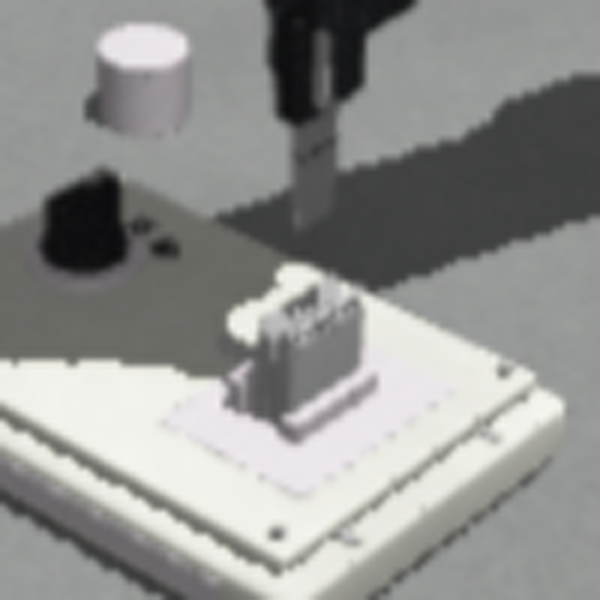

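View pics/t5.png

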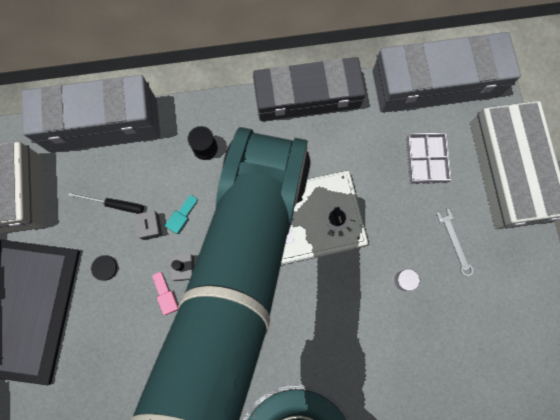

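```bash
python3 - <<'E'
from h import *
for n in ['w2','w5']:
    P,im=cloud(n); X,Y,Z=P[...,0],P[...,1],P[...,2]
    a=np.radians(4.4); x0,y0=.5377,-.018
    ox=np.cos(a)*(X-x0)+np.sin(a)*(Y-y0); oy=-np.sin(a)*(X-x0)+np.cos(a)*(Y-y0)
    m=(abs(ox)<.018)&(abs(oy)<.03)&(Z>.03)&(Z<.125)
    if n=='w5': m[228:]=0; m&=(ox>0)
    print(n)
    for b in range(-26,20):
        k=m&(oy*1000>=b)&(oy*1000<b+1)
        if k.sum(): print(b,k.sum(),np.percentile(Z[k],[10,50,95]).round(4),int(im[k].mean()))
    k=(abs(ox)<.05)&(abs(oy)<.02)&(Z>.1)&(Z<.11)
    if n=='w5': k[228:]=0
    print(np.percentile(ox[k],[1,99]),np.percentile(oy[k],[1,99]))
crop('w5',230,130,350,250,'w5c',6); crop('w2',60,100,180,220,'w2c',6)
E
```

```text
w2
-26 74 [0.0503 0.0587 0.0691] 102
-25 241 [0.053  0.062  0.0692] 94
-24 54 [0.0504 0.0687 0.0703] 180
-23 37 [0.0681 0.0688 0.07  ] 194
-22 41 [0.0683 0.069  0.07  ] 153
-21 40 [0.0679 0.069  0.0704] 124
-20 42 [0.0684 0.069  0.0703] 113
-19 33 [0.0681 0.0689 0.0704] 112
-18 41 [0.0679 0.0689 0.0698] 109
-17 11 [0.0679 0.0685 0.0692] 104
-15 4 [0.0637 0.0647 0.0655] 91
-14 14 [0.0629 0.0638 0.0652] 68
-13 9 [0.0614 0.0629 0.065 ] 58
-12 72 [0.0624 0.0807 0.0967] 59
-11 758 [0.0628 0.0809 0.0979] 63
-10 190 [0.0696 0.0968 0.1054] 96
-9 96 [0.0967 0.104  0.106 ] 123
-8 61 [0.096  0.097  0.1049] 109
-7 26 [0.096  0.0967 0.1034] 121
-6 6 [0.1011 0.1014 0.1024] 146
-5 10 [0.0997 0.0999 0.1005] 141
-4 6 [0.0984 0.0987 0.099 ] 132
-3 4 [0.0972 0.0975 0.0977] 131
-1 1 [0.0996 0.0996 0.0996] 78
0 22 [0.0927 0.0952 0.0987] 77
1 194 [0.0913 0.095  0.099 ] 83
2 97 [0.0937 0.0983 0.1003] 100
3 97 [0.0987 0.1002 0.1024] 106
4 92 [0.1    0.1016 0.1035] 105
5 87 [0.1016 0.1031 0.105 ] 104
6 92 [0.1025 0.1047 0.1062] 108
7 41 [0.1038 0.1051 0.1059] 127
8 29 [0.1044 0.1047 0.1053] 162
9 20 [0.1033 
[... 839 characters left out ...]
-2 18 [0.0504 0.0512 0.052 ] 111
-1 19 [0.0505 0.051  0.0525] 110
0 19 [0.0503 0.051  0.0525] 111
1 40 [0.0506 0.0972 0.0987] 109
2 22 [0.0984 0.0993 0.1   ] 106
3 22 [0.0995 0.1    0.1008] 107
4 23 [0.1006 0.1013 0.1021] 107
5 44 [0.1023 0.1031 0.1041] 105
6 22 [0.1037 0.1048 0.1057] 106
7 22 [0.1045 0.1055 0.1065] 138
8 37 [0.1041 0.1048 0.1058] 169
9 7 [0.1034 0.1045 0.1048] 175
11 11 [0.0611 0.0621 0.0631] 188
12 25 [0.0613 0.062  0.0634] 206
13 26 [0.061  0.0621 0.0631] 212
14 28 [0.0605 0.062  0.0627] 212
15 20 [0.0613 0.0621 0.063 ] 212
17 19 [0.0502 0.0509 0.052 ] 212
18 20 [0.0505 0.051  0.0524] 213
19 22 [0.0502 0.0513 0.0521] 213
[-0.01601298  0.02455641] [-0.01043096  0.00962848]
```

View pics/w5c.png

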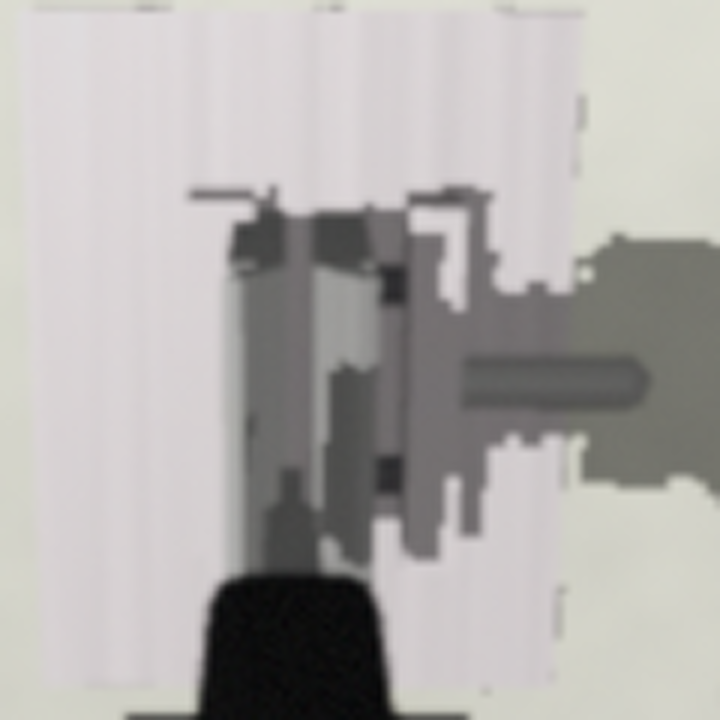

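View pics/w2c.png

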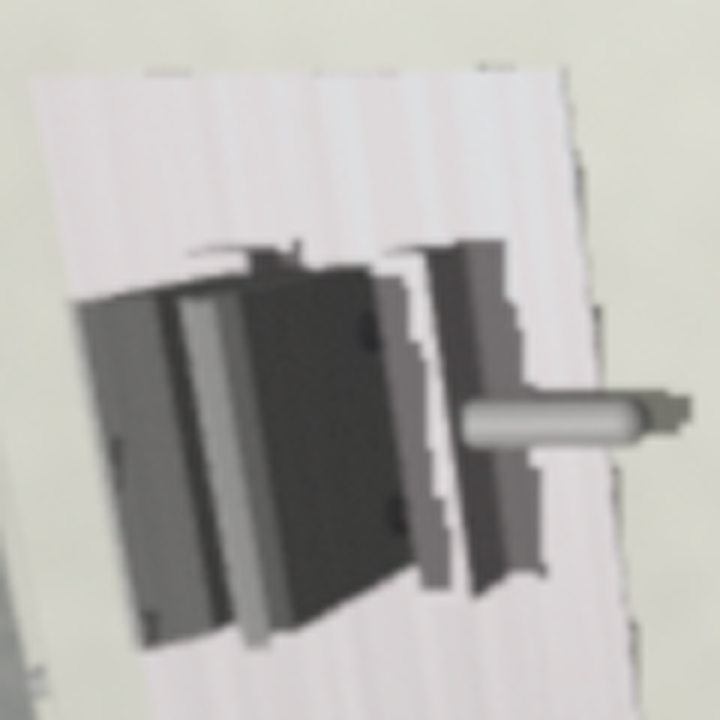

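```bash
python3 - <<'E'
from h import *
s=env.state(); print(s['ee_pos'])
a=np.radians(4.4); x0,y0=.5377,-.018
def own(X,Y): return np.cos(a)*(X-x0)+np.sin(a)*(Y-y0), -np.sin(a)*(X-x0)+np.cos(a)*(Y-y0)
print('tcp own',own(s['ee_pos'][0],s['ee_pos'][1]))
P,im=cloud('w5'); X,Y,Z=P[...,0],P[...,1],P[...,2]; ox,oy=own(X,Y)
for v in range(228,250,4):
    k=(im[v].max(-1)<45)&(abs(np.arange(560)-280)<22)&(Z[v]>.15)
    u=np.where(k)[0]; print(v,u.min(),u.max(),'z',np.median(Z[v][k]).round(4),'ox',np.median(ox[v][k]).round(4),'oy',oy[v][u.min()+1].round(4),oy[v][u.max()-1].round(4))
P,im=cloud('s5'); X,Y,Z=P[...,0],P[...,1],P[...,2]; ox,oy=own(X,Y)
for z in np.arange(.135,.20,.006):
    m=(abs(Z-z)<.003)&(abs(ox)<.04)&(abs(oy)<.04)
    if m.sum(): print('scene z',z.round(3),m.sum(),'ox',np.percentile(ox[m],[3,97]).round(4),'oy',np.median(oy[m]).round(4))
m=(Z>.075)&(Z<.11)&(abs(ox)<.03)&(abs(oy)<.02)
print('scene clamp +y face', np.percentile(oy[m],[2,10,50,90,98]).round(4),np.percentile(ox[m],[2,98]).round(4),np.percentile(Z[m],99))
E
```

```text
[ 0.53844959 -0.01694538  0.20986394]
tcp own (np.float64(0.0008282912423001434), np.float64(0.0009940020707681623))
228 267 290 z 0.2099 ox 0.0211 oy 0.0056 -0.0042
232 266 291 z 0.215 ox 0.0211 oy 0.0059 -0.0045
236 265 292 z 0.2197 ox 0.0211 oy 0.0061 -0.0048
240 265 293 z 0.2242 ox 0.021 oy 0.006 -0.0051
244 264 293 z 0.2286 ox 0.0211 oy 0.0062 -0.0049
248 264 294 z 0.2327 ox 0.0211 oy 0.006 -0.0052
scene z 0.147 2 ox [-0.0012  0.0061] oy 0.0042
scene z 0.153 12 ox [-0.0098  0.0115] oy 0.0049
scene z 0.159 14 ox [-0.0128  0.0101] oy 0.0046
scene z 0.165 13 ox [-0.0111  0.0117] oy 0.0057
scene z 0.171 16 ox [-0.012  0.012] oy 0.0057
scene z 0.177 17 ox [-0.0117  0.0114] oy 0.0056
scene z 0.183 12 ox [-0.0095  0.0119] oy 0.0057
scene z 0.189 20 ox [-0.0091  0.0129] oy 0.0055
scene z 0.195 14 ox [-0.0101  0.0111] oy 0.0053
scene clamp +y face [-0.0053 -0.0037  0.01    0.0135  0.0145] [-0.0263  0.0235] 0.10659900977180274
```

```bash
python3 -m pendant '{"xyz": [[-0.001,0.001,0.01],[-0.001,0.0012,0.025],[-0.001,0.0012,0.04],[-0.001,0.0012,0.045],[-0.001,0.0012,0.048],[-0.001,0.0012,0.051],[-0.001,0.0012,0.054],[-0.001,0.0012,0.054]], "twist": [[0,0,0],[0,0,0],[0,0,0],[0,0,0],[0,0,0],[0,0,0],[0,0,0],[0,0,0]], "claw": [0.005,0.005,0.005,0.005,0.005,0.005,0.005,0.005]}' 60; python3 - <<'E'
from h import *
s=env.state();print(s['ee_pos'],s['force'],s['torque'],s['finger_gap']*85)
cap('wrist','w6');cap('scene','s6');crop('s6',240,150,340,250,'s6c',6);crop('w6',200,120,360,260,'w6c',5)
P,im=cloud('w6');Z=P[...,2]
d=load('w6')[1]
for v in range(220,370,8): print(v,Z[v,275:285].mean().round(4),d[v,280].round(3),im[v,280],end=' | ')
E
```

```text
t: 12.25
ee_pos: [0.5375, -0.0188, 0.156]
orientation: [[0.997, 0.079, 0.0], [0.079, -0.997, -0.0], [0.0, 0.0, -1.0]]
force: [-0.0, -0.6, -1.5]
finger_gap: 0.153
[ 0.53748899 -0.01877324  0.15595331] [-0.04130288 -0.60308624 -1.45876238] [-0.05254741  0.01348464  0.00177396] 12.975258451422407
220 0.1193 0.187 [68 69 69] | 228 0.1563 0.151 [10 11 10] | 236 0.166 0.142 [10 12 14] | 244 0.175 0.133 [12  9 10] | 252 0.183 0.125 [14 14 16] | 260 0.1897 0.119 [14 14 15] | 268 0.1965 0.112 [11 12 14] | 276 0.1986 0.11 [15 14 16] | 284 0.1997 0.111 [15 17 16] | 292 0.1996 0.112 [19 18 19] | 300 0.1991 0.114 [16 15 17] | 308 0.1995 0.115 [17 16 17] | 316 0.1995 0.116 [16 15 18] | 324 nan 0.115 [15 14 17] | 332 0.1994 0.117 [14 15 15] | 340 0.1994 0.118 [17 15 18] | 348 0.1994 0.12 [14 15 15] | 356 0.1992 0.12 [18 16 19] | 364 0.1993 0.12 [19 19 19] |
```

View pics/s6c.png

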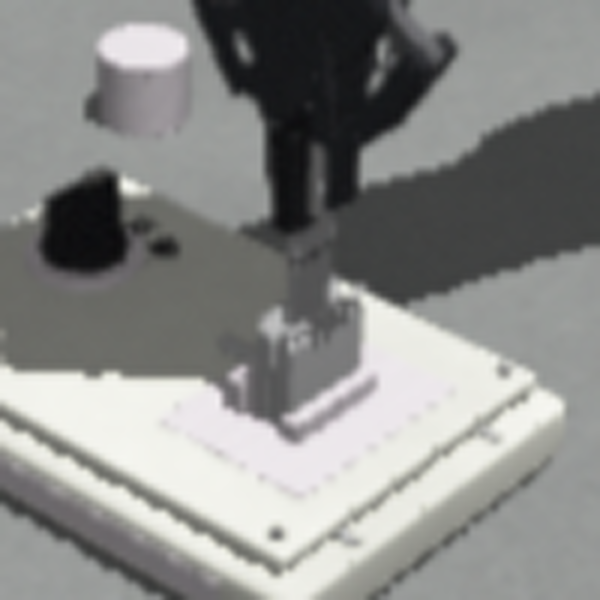

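View pics/w6c.png

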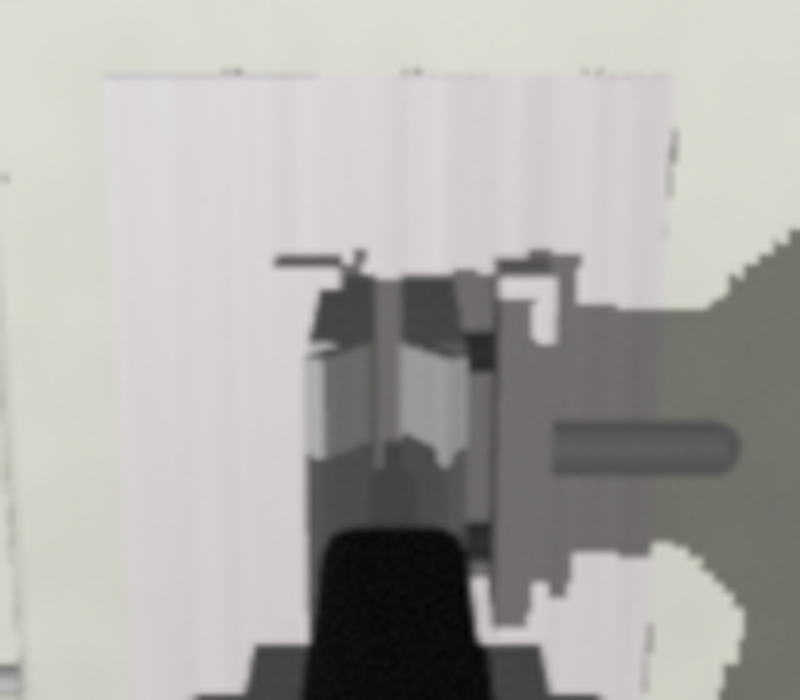

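The blade is inside the flare and aligned with no contact. The handle top at 0.1995 gives handle top = TCP + 43.6 mm, matching what I expected. For the line level with the lips the TCP should be about 0.1297. Descending slowly.

```bash
python3 -m pendant '{"xyz": [[0,0,0.002],[0,0,0.004],[0,0,0.006],[0,0,0.008],[0,0,0.01],[0,0,0.012],[0,0,0.014],[0,0,0.016],[0,0,0.016]], "twist": [[0,0,0],[0,0,0],[0,0,0],[0,0,0],[0,0,0],[0,0,0],[0,0,0],[0,0,0],[0,0,0]], "claw": [0.005,0.005,0.005,0.005,0.005,0.005,0.005,0.005,0.005]}' 60; python3 - <<'E'
from h import *
for i in range(1):
    s=env.state();print(s['ee_pos'],s['force'],s['torque'],s['finger_gap']*85)
E
```

```text
t: 13.48
ee_pos: [0.538, -0.0188, 0.1402]
orientation: [[0.997, 0.079, 0.001], [0.079, -0.997, -0.0], [0.001, 0.0, -1.0]]
force: [2.8, 0.6, 0.8]
finger_gap: 0.155
[ 0.53797695 -0.01884685  0.14018846] [2.77006762 0.56094604 0.82591169] [ 0.12276213 -0.62924223 -0.04565538] 13.135736269248364
```

```bash
python3 -m pendant '{"xyz": [[0,0,0.002],[0,0,0.004],[0,0,0.006],[0,0,0.008],[0,0,0.0095],[0,0,0.0105],[0,0,0.0105],[0,0,0.0105]], "twist": [[0,0,0],[0,0,0],[0,0,0],[0,0,0],[0,0,0],[0,0,0],[0,0,0],[0,0,0]], "claw": [0.005,0.005,0.005,0.005,0.005,0.005,0.005,0.005]}' 60; python3 - <<'E'
from h import *
s=env.state();print(s['ee_pos'],s['force'],s['torque'],s['finger_gap']*85)
cap('wrist','w7');cap('scene','s7');cap('top','t7');crop('s7',240,150,340,250,'s7c',8)
P,im=cloud('w7');X,Y,Z=P[...,0],P[...,1],P[...,2]
for v in range(270,370,8): print(v,np.nanmean(Z[v,275:285]).round(4),end=' | ')
a=np.radians(4.4); x0,y0=.5377,-.018
ox,oy=np.cos(a)*(X-x0)+np.sin(a)*(Y-y0), -np.sin(a)*(X-x0)+np.cos(a)*(Y-y0)
m=(ox>.008)&(ox<.024)&(abs(oy)<.03)&(Z>.03)&(Z<.125); m[222:]=0
for b in range(-14,13):
    k=m&(oy*1000>=b)&(oy*1000<b+1)
    if k.sum(): print(b,k.sum(),np.percentile(Z[k],[10,50,95]).round(4))
inst=(abs(X-.53)<.06)&(abs(Y+.18)<.04); inst[260:]=0
rect(P,inst&(Z>.085)&(Z<.1),'knobbar')
E
```

```text
t: 14.48
ee_pos: [0.5376, -0.0189, 0.1296]
orientation: [[0.997, 0.079, 0.0], [0.079, -0.997, -0.0], [0.0, 0.0, -1.0]]
force: [1.0, 0.7, 3.1]
finger_gap: 0.155
[ 0.53764083 -0.01887294  0.1295578 ] [1.01104723 0.66975172 3.05596311] [-0.03817879 -0.26158062 -0.05678916] 13.170674392555634
270 0.1707 | 278 0.1728 | 286 0.1731 | 294 0.173 | 302 0.1728 | 310 0.1731 | 318 0.173 | 326 0.173 | 334 0.1729 | 342 0.1731 | 350 0.1732 | 358 0.1731 | 366 0.2042 | -14 7 [0.0501 0.0512 0.0525]
-13 16 [0.0771 0.1037 0.1048]
-12 28 [0.1012 0.1043 0.1056]
-11 29 [0.1045 0.1052 0.1058]
-10 34 [0.104  0.1048 0.1056]
-9 36 [0.1026 0.1031 0.1042]
-8 36 [0.101  0.1017 0.1029]
-7 38 [0.0995 0.1004 0.1013]
-6 39 [0.0976 0.0988 0.0997]
-5 53 [0.065  0.0861 0.0981]
-4 53 [0.0503 0.0514 0.093 ]
-3 41 [0.0503 0.0515 0.0951]
-2 73 [0.0505 0.0514 0.0943]
-1 43 [0.0503 0.0524 0.0954]
0 59 [0.0504 0.0514 0.097 ]
1 36 [0.0962 0.0973 0.0987]
2 40 [0.0982 0.099  0.1002]
3 38 [0.0996 0.1006 0.1018]
4 36 [0.1015 0.1023 0.1035]
5 34 [0.1027 0.1036 0.1047]
6 34 [0.1038 0.1049 0.1061]
7 33 [0.1041 0.1051 0.106 ]
8 24 [0.0972 0.1042 0.1049]
9 17 [0.0863 0.1033 0.1042]
10 16 [0.0614 0.0619 0.0626]
11 17 [0.061  0.0621 0.0632]
12 43 [0.0613 0.062  0.0633]
knobbar 756 [ 542.1 -178.3] [18.1 14.5] 5.59 z [0.0858 0.0911 0.0927]
```

View pics/s7c.png

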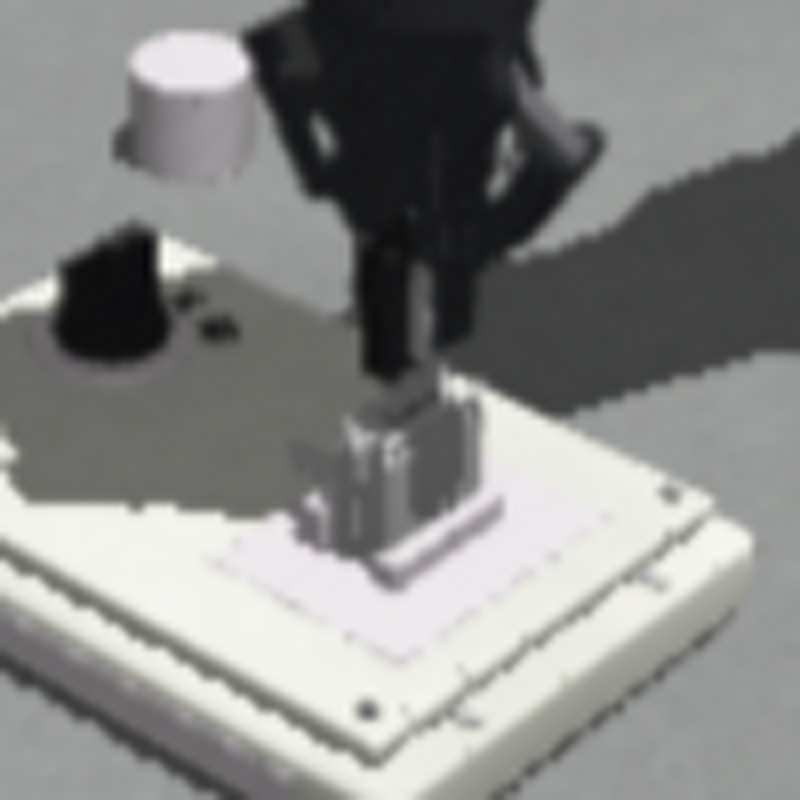

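View pics/w7.png

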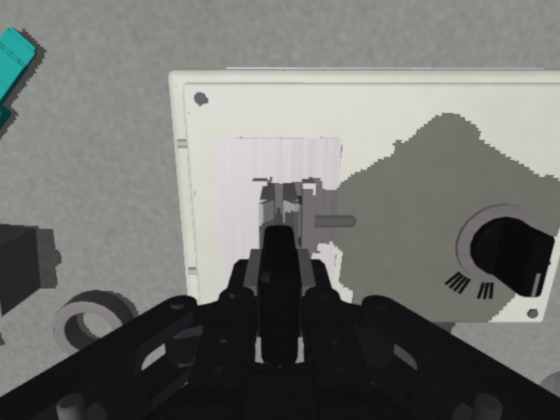

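Handle top is 0.1730, so the line is at 0.1050 against lips at about 0.1052. The plate gap opened from 4 to about 5.5 mm, so the thick part is gripped. In the scene crop only the blade above the lips shows under the handle. A short settle check, then hand in.

```bash
python3 -m pendant '{"xyz": [[0,0,0],[0,0,0],[0,0,0],[0,0,0]], "twist": [[0,0,0],[0,0,0],[0,0,0],[0,0,0]], "claw": [0.005,0.005,0.005,0.005]}' 60; python3 - <<'E'
from h import *
cap('wrist','w8'); P,im=cloud('w8'); print(np.nanmedian(P[286:356,272:288,2]))
crop('s7',270,190,310,230,'s7d',15); crop('w8',400,180,560,330,'w8k',4)
E
```

```text
t: 15.12
ee_pos: [0.5376, -0.0188, 0.1296]
orientation: [[0.997, 0.079, 0.0], [0.079, -0.997, -0.0], [0.0, 0.0, -1.0]]
force: [2.2, -0.4, 4.9]
finger_gap: 0.156
0.17305434142461606
```

View pics/s7d.png

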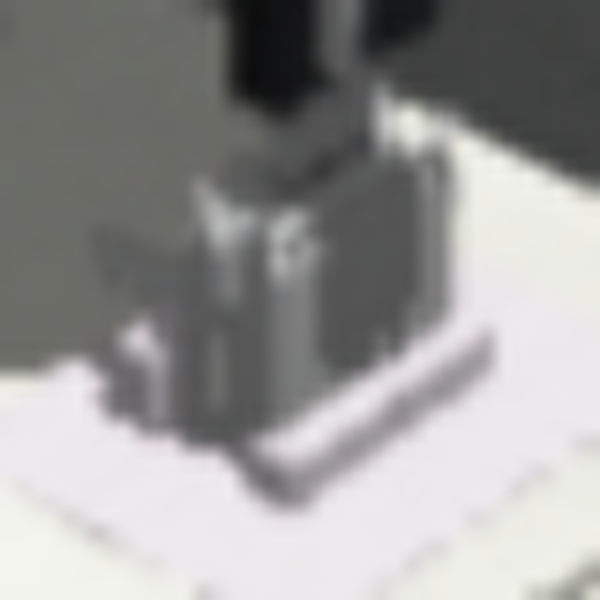

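View pics/w8k.png

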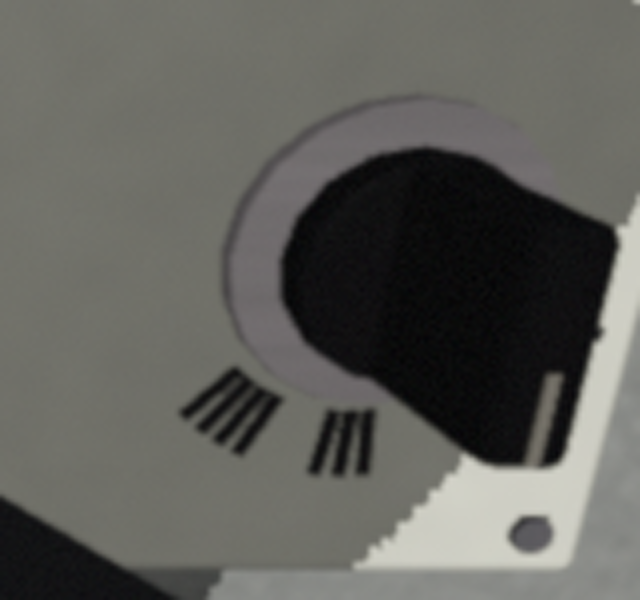

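```bash
python3 -c "
from bench import env
print(env.hand_in()); print(env.state()['t'])"
```

```text
the job is handed in; nothing more can be done
None
the job is handed in; nothing more can be done
```

The knob is at the three-bar mark and the step gauge is held in the slot at the engraved line. I handed the job in at about t = 15 s of the 48 s allowed.

- **Knob:** it started at the two-bar click. I turned it about 0.6 rad clockwise and let go. Afterwards the bar lay at 3.8°, against an instrument yaw of about 4.4°, with the pointer on the three-bar mark.
- **Gauge:** I lifted the one with the flat rectangular black handle from its stand and lowered it into the slot.
- **Depth:** the handle top was steady at z = 0.173, which puts the line at z ≈ 0.105. The lips measured about 0.105. I worked the level out from these heights, because the pictures are too coarse to show the line itself at the lip.
- **Fit:** the plates had opened from 4 to about 5.5 mm, so the thick part is gripped. The push was about 3–5 N, and the gauge stands upright and still in the grip (opening 13 mm).
- **Look-alikes:** the pink and turquoise gauges stood upright in the first pictures and were lying flat when I reached the stand. The arm had not been near them, so I believe they fell over by themselves.

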